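# Sweep the broken padlock into the scrap drawer

### The arm

A 6-joint arm with a two-finger parallel gripper is mounted at the origin on the work surface. World frame = base frame: x ahead of the robot, y to its left, z up, the work surface at z = 0. Lengths are in m, angles in rad, forces in N, time in s.
With the tool pointing down it reaches from about 0.275 to 0.825 m from the base axis. Payload 5.2 kg.
Tool frame: the origin (TCP) lies at the very end of the fingers, on their centre line; the grasp point (between the pads) lies 19 mm behind it (env.hold_point_z is the z of the grasp point in the tool frame, in m); z points along the fingers, y is the line along which they close (so a half turn about z gives the same grasp; the last joint's range is limited). The gripper opens to 93 mm and grips with 3 to 60 N. Pads are 15 mm wide; open, the fingers measure 128 mm over their backs; the gripper's body (75 mm by 188 mm) begins 65 mm behind the grasp point.
Start: joints at [-1.445, 0.259, 1.535, -0, 1.348, -0.203], TCP at [0.178, -0.521, 0.185] pointing down, gripper open.
Joint ranges: [-3.14, 3.14], [-0.91, 2.08], [0.19, 2.58], [-1.22, 4.36], [0.22, 2.71], [-3.12, 3.12]. Speed limits (rad/s): [2.57, 2.57, 3.14, 3.14, 3.14, 3.14].

### API

Orientations are given as a 3x3 rotation matrix whose columns are the frame's x, y, z axes.
In Python, from bench import env, vision, order gives the robot as it stands.
- The arm moves only by the tool arm_command, never from a script. Its argument "motion" is a list that holds one entry, the list of rows, each a list of 7 numbers: the turn, a rotation vector about the tool's x, y, z each as a share of 30 degrees, from -1 to 1, then the shift along the tool's x, y, z each as a share of 120 mm, from -1 to 1, then the closure, from -1 (fully open) to 1 (shut). A call has exactly 8 rows; each row shifts and turns the commanded pose from where the row before left it, along the tool's axes as they then stand; what a row does not reach is not made up. A row lasts 1/12 s, in which the tool goes at most 41.7 mm and 7.16 degrees, less where a joint would pass 70% of its speed; a pose out of reach is approached as far as the arm can. A call with a number of a shift or a turn outside -1 to 1 is refused whole. A call with a gripper value outside its range is refused whole. The fingers move at their own pace and stop on an object; "force" is the grip in N (left out, the last holds). Time passes only in rows, so rows that do not move let the fingers close, or fill a call up. It gives the time, the measured TCP pose, the force, the opening and the grip force at its end, in the units of the state.
- env.get_state(): the state, without advancing time (a new reading comes with each control period).
- vision.capture(name): name is "side" or "top" or "wrist"; returns a dict with "img" (480x640x3 uint8, red, green, blue), "fx", "fy", "cx", "cy" (pixels), "D" ([k1, k2, p1, p2, k3] as OpenCV has them; the pictures are not rectified), "R" (3x3) and "t" (3): a world point X has camera coordinates R X + t; the wrist camera has in their place "tool_from_camera" (4x4, takes a point from camera to tool coordinates, whose origin is the TCP and whose axes are the flange's). Camera axes: x right, y down, z forward; pixel columns grow to the right and rows downward; lengths in m; the calibration is good to about 2 mm. A picture is of the moment at which its call begins: read the wrist's pose just before it. There is no depth.
- order.job_done(): hands the job in; it is judged then, once.
The state is a dict: "clock": time; "joint_positions": joint angles; "dq": joint speeds; "effort": joint torques, N m; "position": TCP position; "orientation": TCP orientation; "ft_force": force on the tool from outside, world axes, zero at the start; "wrist_torque": the same for the moment, N m; "opening": opening from 0.0 (shut) to 1.0 (fully open); "grasp_force": force on a finger pad.
Only numpy, scipy, OpenCV 4.12 (cv2) and the standard library are available. Lean on these libraries where they do the work, as an engineer would, in place of code of your own. Each camera call takes 0.05 s, during which the arm holds its last target. There are 200 camera calls.

### The job

Three padlocks lie on top of the small two-drawer unit; one has lost its shackle (the steel hoop) and is scrap. Open the top drawer, gently slide the broken padlock along the top (do not pick it up) and over the front edge so that it drops into the drawer, then close the drawer fully without slamming it. Leave the two good padlocks, the glass jar and the carton on top of the unit where they are.

Things in the scene. Friction and masses are not known exactly. Their poses are not given: they have to be found in the camera images.
- cab: drawer unit of grey sheet with two white drawers one above the other, fixed to the bench: 260 deep (x) by 320 wide (y) by 184 high, flat top without lips. Origin: centre of its underside; its -x axis points out of the drawer fronts, z up. The closed drawer fronts lie at x = -130; the top plate (12 thick, upper face at z = 184) ends in front at x = -115
- top_edge (a point): middle of the front edge of the unit's upper face (x = -115, z = 184 of the unit); the edge runs along the unit's y
- cab_drawer0 (a joint): top drawer's slide: 0 closed, grows as it is pulled out towards the unit's -x, 0.18 m at the stop; it may start a little ajar; slides with about 1 N and stays where it is left
- cab_drawer0_handle (a point): middle of the top drawer's bar handle: a round steel bar, 11 thick and 120 long, parallel to the unit's y, its axis 35 in front of the drawer's face (29 clear between bar and face) and 38 below the unit's upper face; two 8 mm posts hold it 51 either side of the middle. Moves with the drawer
- drawer_floor (a point): centre of the top drawer's inner floor, axes as the unit's; inside, the drawer is 215 (x) by 278 (y) by 60 deep, walls 6 thick, white front 15 thick. Moves with the drawer
- lock_broken: the scrap padlock: brass-coloured block 45 (x) by 42 (y) by 22 high with dark seams and NO shackle, lying flat on top of the unit, 0.26 kg. Origin: centre of its underside
- lock_a: good padlock: the same block, 45 by 42 by 22, with its steel shackle, a hoop 36 wide that reaches to x = 53 along its own +x (towards the back of the unit). Origin: centre of the block's underside
- lock_b: good padlock, the same as lock_a
- jar: glass jar with steel lid, 54 diameter, 55 high, near the back of the unit's top. Origin: centre of its underside
- carton: closed cardboard box, 45 (x) by 85 (y) by 35 high, near the back of the unit's top. Origin: centre of its underside
Mind the look-alikes: they are no part of the job. Leave any orange, pink or turquoise look-alike of the lock_broken alone.

How it is judged:
By the outcome, as a careful person would: the job done as asked, in the order asked, and still so for the second after the job is handed in, with the robot touching nothing.
It also fails if it takes over 61 s, if anything falls off the work surface, if the arm or the gripper's body presses on something with over 40 N, if the wrist force passes 120 N, or if a joint passes its speed limit or range.

## Working session

There is one attempt and no reset: what is moved stays moved. The work goes in short steps, Python scripts to look and compute and a tool call to move; the robot and the scene stay as the last step left them, time stands still between calls to the robot, and variables do not carry over. Pictures are saved under pics/ and viewed, at most 10 in all, crops included, and the job is handed in when it is done.

Besides the shell and the picture viewer there is one more tool, called after "Emit:" as name(argument=value, ...) on one line, values as JSON. arm_command: Moves the arm, as the interface text tells. Its arguments: {"type":"object","properties":{"motion":{"type":"array","items":{"type":"array","items":{"type":"array","items":{"type":"number","minimum":-1,"maximum":1}}}},"force":{"type":"number"}},"required":["motion"]}

```bash
mkdir -p pics; ls; python3 - <<'E'
from bench import env, vision, order
import cv2,numpy as np
s=env.get_state();print(s['clock'],s['position'],np.round(s['orientation'],3).tolist(),env.hold_point_z)
for n in('top','side'):
    c=vision.capture(n);cv2.imwrite(f'pics/{n}0.png',c['img'][:,:,::-1]);print(n,c['fx'],c['D'],np.round(c['R'],3).tolist(),c['t'], -np.array(c['R']).T@c['t'])
E
```

```text
pics
0.0 [ 0.17753548 -0.51994803  0.1838675 ] [[0.946, 0.323, -0.0], [0.323, -0.946, 0.002], [0.0, -0.002, -1.0]] -0.0188
top 611.8452166558184 [-0.12004729  0.          0.          0.          0.        ] [[0.031, -1.0, 0.002], [-0.98, -0.031, -0.199], [0.199, 0.004, -0.98]] [0.12850733 0.57627838 1.00537466] [0.36089459 0.14195092 1.0995427 ]
side 546.8469602254248 [-0.11503833  0.          0.          0.          0.        ] [[0.493, 0.87, 0.011], [0.705, -0.393, -0.59], [-0.509, 0.299, -0.807]] [-0.39172228 -0.25096186  1.35089891] [ 1.05764749 -0.16173971  0.9468781 ]
```

View pics/top0.png

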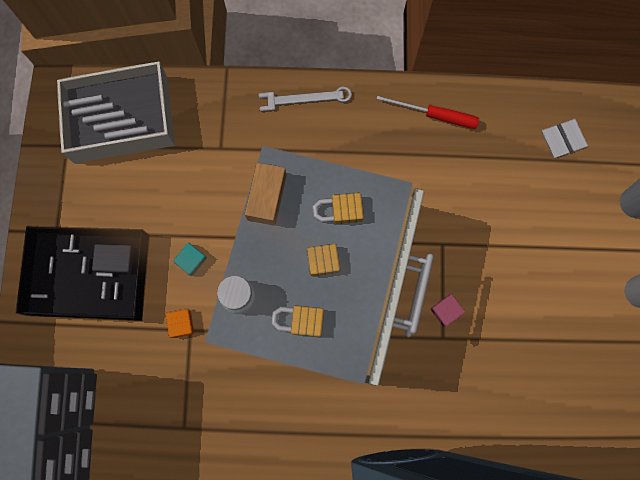

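View pics/side0.png

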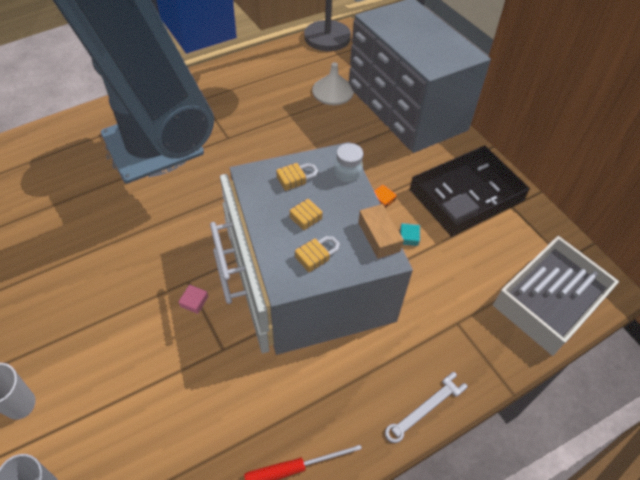

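The top view shows these candidates: brass block without a hoop at (323,260), which is my choice. Padlocks with hoops are at (347,208) and (307,321). The look-alikes are orange (179,323), turquoise (189,259) and pink (447,310). The handle bar is at about (420,295).

```bash
cat > h.py <<'E'
from bench import env, vision, order
import cv2,numpy as np
def ray(c,uv,z):
    K=np.array([[c['fx'],0,c['cx']],[0,c['fy'],c['cy']],[0,0,1.]])
    p=cv2.undistortPoints(np.array(uv,float).reshape(-1,1,2),K,np.array(c['D'])).reshape(-1,2)
    R=np.array(c['R']);o=-R.T@np.array(c['t']);d=np.c_[p,np.ones(len(p))]@R
    return o+d*((z-o[2])/d[:,2])[:,None]
def proj(c,X):
    K=np.array([[c['fx'],0,c['cx']],[0,c['fy'],c['cy']],[0,0,1.]])
    return cv2.projectPoints(np.array(X,float).reshape(-1,1,3),cv2.Rodrigues(np.array(c['R']))[0],np.array(c['t'],float),K,np.array(c['D']))[0].reshape(-1,2)
E
python3 - <<'E'
from h import *
c=vision.capture('top')
P=ray(c,[(263,147),(413,184),(368,384),(207,343)],.184)[:,:2];print(P.round(4).tolist())
for a,b in((0,1),(1,2),(2,3),(3,0)):print(np.linalg.norm(P[a]-P[b]).round(4))
Q=np.array([[.13,.16],[-.115,.16],[-.115,-.16],[.13,-.16]])
# image: back-far(263,147): unit +y or -y decided by handedness; try both
best=None
for s in(1,-1):
    q=Q*[1,s];qc=q-q.mean(0);pc=P-P.mean(0);U,S,V=np.linalg.svd(qc.T@pc)
    R=V.T@U.T
    if np.linalg.det(R)<0: continue
    t=P.mean(0)-R@q.mean(0);print(s,R.round(4).tolist(),t,'res',(P-q@R.T-t).round(4).tolist());Rb,tb=R,t
print('yaw',np.arctan2(Rb[1,0],Rb[0,0]))
L=lambda uv,z:((ray(c,uv,z)[:,:2]-tb)@Rb).round(4).tolist()
print('locks',L([(323,260),(348,208),(307,321)],.206))
print('handle ends',L([(430,256),(411,334)],.146))
print('front strip',L([(421,191),(376,384)],.18))
cv2.imwrite('pics/crop0.png',cv2.resize(c['img'][140:400,200:460,::-1],None,fx=2.3,fy=2.3,interpolation=cv2.INTER_CUBIC))
E
```

```text
[[0.7076, 0.2464], [0.6538, 0.0083], [0.3452, 0.0737], [0.3973, 0.3145]]
0.244
0.3155
0.2464
0.3177
-1 [[0.2127, -0.9771], [0.9771, 0.2127]] [0.52436431 0.15339017] res [[-0.0007, -0.0], [-0.0024, 0.0014], [0.0016, -0.0014], [0.0016, 0.0]]
yaw 1.3564281367711906
locks [[-0.0077, -0.0018], [-0.025, -0.0884], [-0.007, 0.0916]]
handle ends [[-0.1689, -0.0601], [-0.1662, 0.0678]]
front strip [[-0.1292, -0.1506], [-0.1278, 0.1553]]
```

View pics/crop0.png

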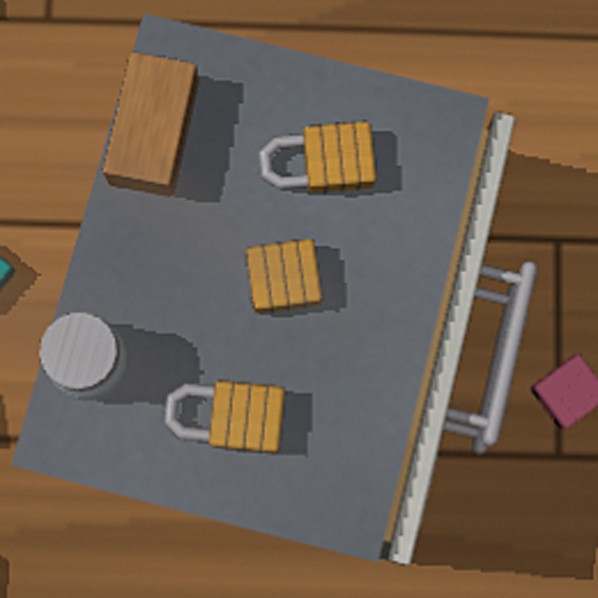

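The crop confirms it: the middle block at (323,260) has no hoop and the other two brass locks do. The drawer is nearly closed. I'll use the shut fingers (15 mm thick in unit x) as a hook behind the bar, and later as the pusher. First I raise the tool, turn it and shut the gripper.

Emit:
arm_command(motion=[[[0,0,-0.23,0,0,-0.08,1],[0,0,-0.23,0,0,-0.08,1],[0,0,-0.23,0,0,-0.08,1],[0,0,-0.23,0,0,-0.08,1],[0,0,-0.23,0,0,-0.08,1],[0,0,-0.23,0,0,-0.08,1],[0,0,-0.23,0,0,-0.08,1],[0,0,-0.12,0,0,-0.08,1]]], force=10)

```text
clock: 0.82
position: [0.1776, -0.5203, 0.2616]
orientation: [[0.324, 0.946, -0.0], [0.946, -0.324, 0.001], [0.001, -0.0, -1.0]]
ft_force: [-0.4, -0.7, 0.6]
opening: 0.474
grasp_force: 0.0
```

```bash
cat >> h.py <<'E'
t0=np.array([.5244,.1534]);yaw=1.3564
RU=np.array([[np.cos(yaw),-np.sin(yaw)],[np.sin(yaw),np.cos(yaw)]])
def u2w(p):return t0+RU@np.array(p,float)
def w2u(p):return RU.T@(np.array(p)[:2]-t0)
def go(u,z):
    "shift in the tool's units to unit-frame xy u at height z"
    s=env.get_state();O=np.array(s['orientation']);p=np.array(s['position'])
    print('t',round(s['clock'],2),'unit xy',w2u(p).round(4),'z',p[2].round(4),'f',np.round(s['ft_force'],1),'open',round(s['opening'],3))
    y=np.arctan2(O[1,0],O[0,0]);print('turn z left (30deg)',(-(yaw-y)/np.radians(30)).round(3),'zaxis',O[:,2].round(3))
    print('shift/120mm',(O.T@(np.r_[u2w(u),z]-p)/.12).round(3))
E
python3 -c "
from h import *
go((-.147,.003),.25)"
```

```text
t 0.82 unit xy [-0.732   0.1956] z 0.2616 f [-0.4 -0.7  0.6] open 0.474
turn z left (30deg) -0.221 zaxis [-0.     0.001 -1.   ]
shift/120mm [5.028 1.032 0.1  ]
```

Emit:
arm_command(motion=[[[0,0,-0.22,0,0,0,1],[0,0,0,0.31,0.1,0,1],[0,0,0,0.31,0.1,0,1],[0,0,0,0.31,0.1,0,1],[0,0,0,0.31,0.1,0,1],[0,0,0,0.31,0.1,0,1],[0,0,0,0.31,0.1,0,1],[0,0,0,0.31,0.1,0,1]]])

```text
clock: 1.48
position: [0.317, -0.283, 0.2613]
orientation: [[0.22, 0.976, 0.0], [0.976, -0.22, 0.0], [0.0, -0.0, -1.0]]
ft_force: [0.7, -1.3, -0.3]
opening: 0.003
grasp_force: 0.0
```

Emit:
arm_command(motion=[[[0,0,0,0.31,0.1,0,1],[0,0,0,0.31,0.1,0,1],[0,0,0,0.31,0.1,0,1],[0,0,0,0.3,0.1,0,1],[0,0,0,0.3,0.1,0,1],[0,0,0,0.3,0.1,0,1],[0,0,0,0.1,0.1,0,1],[0,0,0,0,0,0,1]]])

```text
clock: 2.15
position: [0.451, -0.0746, 0.2611]
orientation: [[0.215, 0.977, 0.0], [0.977, -0.215, 0.001], [0.001, 0.0, -1.0]]
ft_force: [-0.3, -0.6, 0.2]
opening: 0.005
grasp_force: 0.0
```

```bash
python3 -c "
from h import *
go((-.147,.003),.25)
s=env.get_state();p=np.array(s['position']);O=np.array(s['orientation'])
c=vision.capture('wrist')
T=np.array(c['tool_from_camera']);W=np.eye(4);W[:3,:3]=O;W[:3,3]=p
M=np.linalg.inv(W@T);c['R']=M[:3,:3];c['t']=M[:3,3];np.save('c1.npy',c,allow_pickle=True)
im=c['img'].copy()
for q,z in(((-.1675,.06),.146),((-.1675,-.06),.146),((-.115,.06),.184),((-.115,-.06),.184),((-.147,.003),.13),((-.13,.0),.184)):
    x=proj(c,[np.r_[u2w(q),z]])[0];print(q,x.round());cv2.drawMarker(im,tuple(int(v) for v in x),(255,0,0),0,12)
cv2.imwrite('pics/w1.png',im[:,:,::-1])
"
```

```text
t 2.15 unit xy [-0.2384  0.0232] z 0.2611 f [-0.3 -0.6  0.2] open 0.005
turn z left (30deg) -0.004 zaxis [ 0.     0.001 -1.   ]
shift/120mm [0.762 0.167 0.094]
(-0.1675, 0.06) [280. 145.]
(-0.1675, -0.06) [415. 144.]
(-0.115, 0.06) [271.  71.]
(-0.115, -0.06) [434.  70.]
(-0.147, 0.003) [343. 122.]
(-0.13, 0.0) [352.  93.]
```

View pics/w1.png

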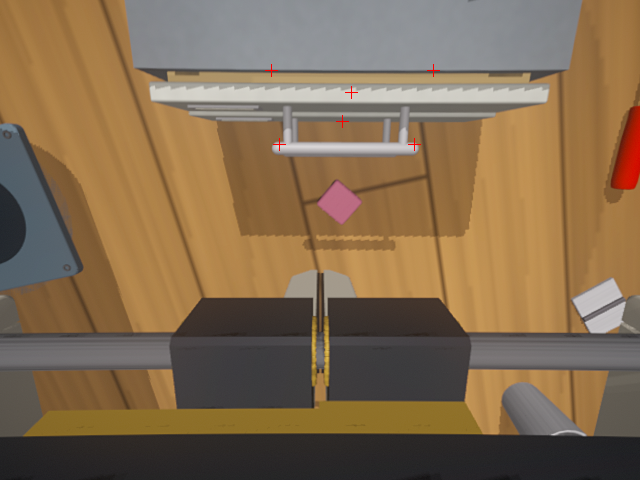

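The wrist view shows the bar at row 148 (predicted 145) and columns 273–420, so the drawer is about 5 mm ajar. The gap centre is at unit x ≈ -0.150. I'll move above it.

Emit:
arm_command(motion=[[[0,0,0,0.25,0.06,0,1],[0,0,0,0.25,0.06,0,1],[0,0,0,0.12,0.04,0,1],[0,0,0,0.1,0,0.1,1],[0,0,0,0,0,0.1,1],[0,0,0,0,0,0,1],[0,0,0,0,0,0,1],[0,0,0,0,0,0,1]]])

```text
clock: 2.87
position: [0.4869, 0.0016, 0.238]
orientation: [[0.221, 0.975, 0.0], [0.975, -0.221, -0.0], [-0.0, 0.0, -1.0]]
ft_force: [0.0, -0.5, -0.4]
opening: 0.004
grasp_force: 0.0
```

```bash
python3 -c "
from h import *
go((-.150,.003),.132)"
```

```text
t 2.87 unit xy [-0.1563  0.0043] z 0.238 f [ 0.  -0.5 -0.4] open 0.004
turn z left (30deg) -0.015 zaxis [ 0. -0. -1.]
shift/120mm [0.053 0.01  0.883]
```

Emit:
arm_command(motion=[[[0,0,-0.01,0.05,0.01,0,1],[0,0,0,0,0,0,1],[0,0,0,0,0,0.16,1],[0,0,0,0,0,0.16,1],[0,0,0,0,0,0.16,1],[0,0,0,0,0,0.16,1],[0,0,0,0,0,0.16,1],[0,0,0,0,0,0.08,1]]])

```text
clock: 3.53
position: [0.4886, 0.0085, 0.1302]
orientation: [[0.214, 0.977, -0.002], [0.977, -0.214, 0.0], [-0.0, -0.002, -1.0]]
ft_force: [0.3, 0.1, 0.2]
opening: 0.007
grasp_force: 0.0
```

```bash
python3 -c "
from h import *
go((-.150,.003),.132)"
```

```text
t 3.53 unit xy [-0.1492  0.0042] z 0.1302 f [0.3 0.1 0.2] open 0.007
turn z left (30deg) -0.003 zaxis [-0.002  0.    -1.   ]
shift/120mm [-0.006  0.01  -0.015]
```

Emit:
arm_command(motion=[[[0,0,0,-0.03,0,0,1],[0,0,0,-0.03,0,0,1],[0,0,0,-0.05,0,0,1],[0,0,0,-0.08,0,0,1],[0,0,0,-0.1,0,0,1],[0,0,0,-0.1,0,0,1],[0,0,0,-0.1,0,0,1],[0,0,0,-0.1,0,0,1]]])

```text
clock: 4.2
position: [0.4747, -0.0624, 0.133]
orientation: [[0.214, 0.977, 0.002], [0.977, -0.214, -0.001], [-0.001, 0.002, -1.0]]
ft_force: [-0.1, -0.5, -0.3]
opening: 0.004
grasp_force: 0.0
```

Emit:
arm_command(motion=[[[0,0,0,-0.1,0,0,1],[0,0,0,-0.1,0,0,1],[0,0,0,-0.1,0,0,1],[0,0,0,-0.1,0,0,1],[0,0,0,-0.1,0,0,1],[0,0,0,-0.1,0,0,1],[0,0,0,-0.08,0,0,1],[0,0,0,-0.06,0,0,1]]])

```text
clock: 4.87
position: [0.4553, -0.1491, 0.1324]
orientation: [[0.215, 0.977, 0.001], [0.977, -0.215, -0.001], [-0.001, 0.001, -1.0]]
ft_force: [-0.3, 0.2, -0.4]
opening: 0.008
grasp_force: 0.0
```

Emit:
arm_command(motion=[[[0,0,0,-0.04,0,0,1],[0,0,0,-0.02,0,0,1],[0,0,0,0,0,0,1],[0,0,0,0.02,0,0,1],[0,0,0,0.02,0,0,1],[0,0,0,0.01,0,0,1],[0,0,0,0,0,0,1],[0,0,0,0,0,0,1]]])

```text
clock: 5.53
position: [0.4552, -0.1483, 0.1319]
orientation: [[0.213, 0.977, 0.0], [0.977, -0.213, 0.0], [0.0, 0.0, -1.0]]
ft_force: [-0.2, -0.0, 0.4]
opening: 0.008
grasp_force: 0.0
```

```bash
python3 -c "
from h import *
go((-.150,.003),.25)
c=vision.capture('top');cv2.imwrite('pics/top1.png',c['img'][100:420,180:580,::-1].repeat(2,0).repeat(2,1)[:600])
"
```

```text
t 5.53 unit xy [-0.3095  0.0034] z 0.1319 f [-0.2 -0.   0.4] open 0.008
turn z left (30deg) -0.001 zaxis [ 0.  0. -1.]
shift/120mm [ 1.329  0.003 -0.984]
```

View pics/top1.png

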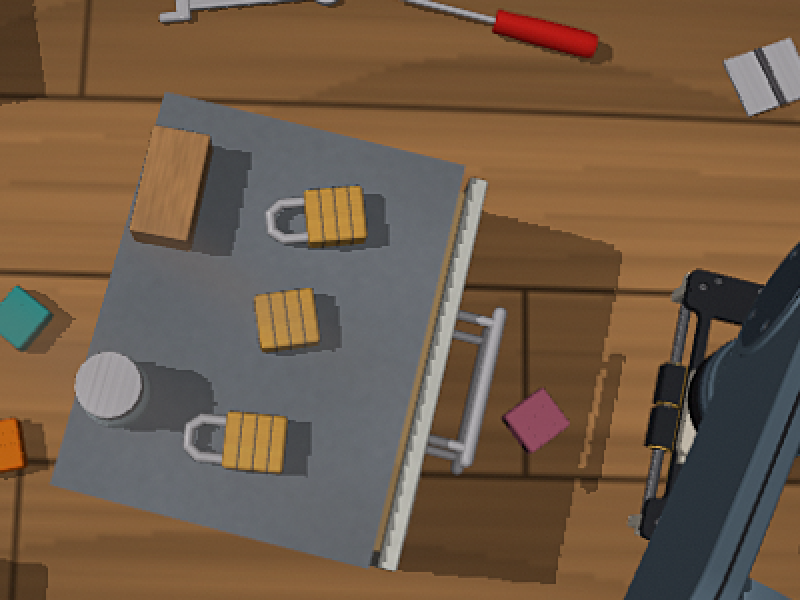

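The drawer did not move, though the tool did pass back. I'll triangulate the bar from several views before trying again.

```bash
python3 -c "
from h import *
s=env.get_state();p=np.array(s['position']);ct=vision.capture('top');cs=vision.capture('side');c1=np.load('c1.npy',allow_pickle=True).item()
print('tcp top',proj(ct,[p]),'side',proj(cs,[p]))
# bar candidate positions in the 3 views
for z in(.11,.146,.16):print(z,[[ (w2u(r)).round(4).tolist() for r in ray(c,uv,z)] for c,uv in((ct,[(430,256),(411,333)]),(c1,[(276,148),(418,149)]))])
im=cs['img'].copy()
for q,z in(((-.17,.06),.146),((-.17,-.06),.146),((-.115,.16),.184),((-.115,-.16),.184),((.13,-.16),.184),((.13,.16),.184)):
    x=proj(cs,[np.r_[u2w(q),z]])[0];print(q,x.round());cv2.drawMarker(im,tuple(int(v) for v in x),(255,0,0),0,9)
x=proj(cs,[p])[0];cv2.drawMarker(im,tuple(int(v) for v in x),(0,255,0),0,9)
cv2.imwrite('pics/side1.png',cv2.resize(im[130:380,100:420,::-1],None,fx=2.4,fy=2.4))
"
```

```text
tcp top [[505.3208159  316.47272256]] side [[143.06992754 271.08558383]]
0.11 [[[-0.1735, -0.0683], [-0.1704, 0.0629]], [[-0.1705, 0.0678], [-0.1719, -0.0732]]]
0.146 [[[-0.1689, -0.0601], [-0.1659, 0.0663]], [[-0.1702, 0.0633], [-0.1714, -0.0633]]]
0.16 [[[-0.1671, -0.0569], [-0.1641, 0.0676]], [[-0.1701, 0.0615], [-0.1713, -0.0594]]]
(-0.17, 0.06) [212. 225.]
(-0.17, -0.06) [226. 277.]
(-0.115, 0.16) [227. 167.]
(-0.115, -0.16) [270. 306.]
(0.13, -0.16) [411. 269.]
(0.13, 0.16) [347. 141.]
```

View pics/side1.png

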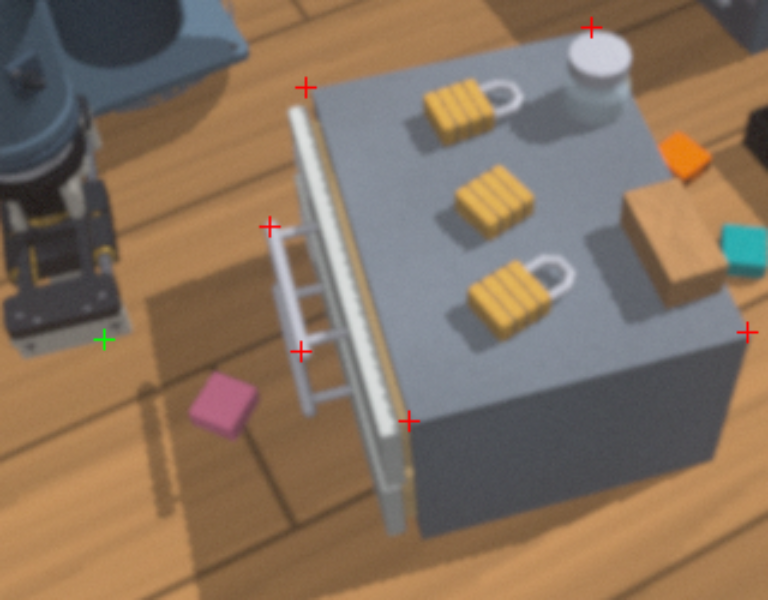

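The side view agrees with the unit pose to a few mm: the bar runs (274,235)–(304,345) in the crop. The fingertip looks off the green TCP mark, though. I'll make one mosaic with the TCP and finger axis drawn in all three views.

```bash
cat >> h.py <<'E'
def wrist():
    s=env.get_state();c=vision.capture('wrist');W=np.eye(4);W[:3,:3]=s['orientation'];W[:3,3]=s['position']
    M=np.linalg.inv(W@np.array(c['tool_from_camera']));c['R']=M[:3,:3];c['t']=M[:3,3];return c
E
python3 -c "
from h import *
s=env.get_state();p=np.array(s['position']);O=np.array(s['orientation'])
out=[]
for n in('top','side','wrist'):
    c=wrist() if n=='wrist' else vision.capture(n)
    if n=='wrist':print(np.round(c['tool_from_camera'],3).tolist())
    im=c['img'].copy();ax=[proj(c,[p-O[:,2]*d])[0] for d in(0,.019,.084)];print(n,np.round(ax).tolist())
    for x,col in zip(ax,((0,255,0),(255,0,0),(0,0,255))):cv2.drawMarker(im,tuple(int(v) for v in x),col,0,9)
    if n=='wrist':im=im[180:480,190:490]
    else:
        u,v=(int(a) for a in ax[1]);u=max(u,75);im=cv2.resize(im[v-75:v+75,u-75:u+75],(300,300),interpolation=cv2.INTER_CUBIC)
    out.append(cv2.resize(im,(266,266)) if 0 else im)
cv2.imwrite('pics/mos.png',cv2.resize(np.hstack(out)[:,:,::-1],(798,266)))
"
```

```text
top [[505.0, 316.0], [509.0, 315.0], [522.0, 311.0]]
side [[143.0, 271.0], [140.0, 265.0], [131.0, 243.0]]
[[0.0, -0.966, -0.259, 0.071], [1.0, 0.0, -0.001, -0.001], [0.001, -0.259, 0.966, -0.199], [0.0, 0.0, 0.0, 1.0]]
wrist [[322.0, 263.0], [322.0, 275.0], [322.0, 338.0]]
```

View pics/mos.png

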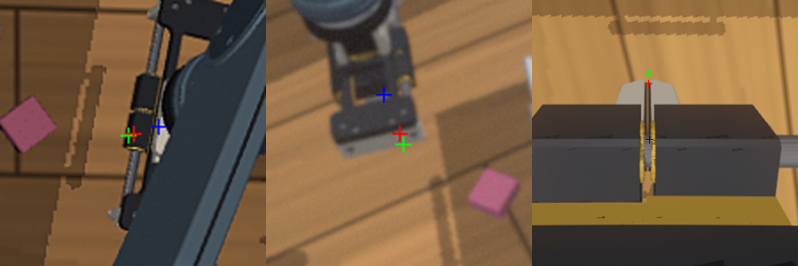

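```bash
python3 -c "
from h import *
s=env.get_state();p=np.array(s['position']);O=np.array(s['orientation'])
c=wrist();print(c['fx'],c['cx'],c['cy'],c['D'])
for q in((.0075,.0175,0),(.0075,-.0175,0),(-.0075,.0175,0),(-.0075,-.0175,0),(.0075,.0175,-.03),(.0075,.0175,-.05)):print(q,proj(c,[p+O@q]).round())
g=c['img'].astype(int)
for r in range(240,306,5):print(r,[tuple(g[r,k]) for k in(290,305,318,322,340)])
ct=vision.capture('top')
for z in(.15,.2,.25):print(z,w2u(ray(ct,[(512.5,302.5)],z)[0]))
"
```

```text
340.67204695146114 319.91372275279076 236.23409264436407 [0.02180114 0.         0.         0.         0.        ]
(0.0075, 0.0175, 0) [[350. 252.]]
(0.0075, -0.0175, 0) [[293. 252.]]
(-0.0075, 0.0175, 0) [[350. 275.]]
(-0.0075, -0.0175, 0) [[294. 275.]]
(0.0075, 0.0175, -0.03) [[355. 269.]]
(0.0075, 0.0175, -0.05) [[359. 284.]]
240 [(np.int64(183), np.int64(137), np.int64(78)), (np.int64(195), np.int64(149), np.int64(86)), (np.int64(186), np.int64(142), np.int64(81)), (np.int64(188), np.int64(143), np.int64(83)), (np.int64(196), np.int64(149), np.int64(86))]
245 [(np.int64(187), np.int64(140), np.int64(81)), (np.int64(194), np.int64(146), np.int64(85)), (np.int64(187), np.int64(142), np.int64(81)), (np.int64(187), np.int64(142), np.int64(82)), (np.int64(196), np.int64(148), np.int64(86))]
250 [(np.int64(185), np.int64(140), np.int64(79)), (np.int64(193), np.int64(147), np.int64(86)), (np.int64(187), np.int64(143), np.int64(83)), (np.int64(187), np.int64(142), np.int64(82)), (np.int64(193), np.int64(147), np.int64(87))]
255 [(np.int64(185), np.int64(140), np.int64(81)), (np.int64(192)
[... 1885 characters left out ...]
4(161), np.int64(146)), (np.int64(63), np.int64(49), np.int64(39)), (np.int64(62), np.int64(49), np.int64(40)), (np.int64(171), np.int64(161), np.int64(147))]
300 [(np.int64(66), np.int64(55), np.int64(47)), (np.int64(66), np.int64(54), np.int64(47)), (np.int64(63), np.int64(50), np.int64(42)), (np.int64(61), np.int64(49), np.int64(41)), (np.int64(68), np.int64(56), np.int64(48))]
305 [(np.int64(64), np.int64(54), np.int64(48)), (np.int64(64), np.int64(55), np.int64(49)), (np.int64(61), np.int64(50), np.int64(41)), (np.int64(59), np.int64(48), np.int64(41)), (np.int64(66), np.int64(55), np.int64(48))]
0.15 [-0.31168483 -0.01805038]
0.2 [-0.29769331 -0.00881559]
0.25 [-0.28370179  0.00041919]
```

The tip shows at row 272 where 252 was predicted, so the shut fingertips may sit about 30 mm higher than the TCP reading and passed above the bar. I'll re-enter the gap deeper and feel for the bar slowly.

Emit:
arm_command(motion=[[[0,0,0,0,0,-0.33,1],[0,0,0,0,0,-0.33,1],[0,0,0,0,0,-0.33,1],[0,0,0,0.3,0,0,1],[0,0,0,0.3,0,0,1],[0,0,0,0.3,0,0,1],[0,0,0,0.3,0,0,1],[0,0,0,0.13,0,0,1]]])

```text
clock: 6.6
position: [0.4895, 0.0108, 0.2509]
orientation: [[0.212, 0.977, 0.001], [0.977, -0.212, 0.002], [0.002, 0.0, -1.0]]
ft_force: [-0.1, -0.5, 0.4]
opening: 0.005
grasp_force: 0.0
```

Emit:
arm_command(motion=[[[0,0,0,0,0,0,1],[0,0,0,0,0,0.3,1],[0,0,0,0,0,0.3,1],[0,0,0,0,0,0.2,1],[0,0,0,0,0,0.1,1],[0,0,0,0,0,0.1,1],[0,0,0,0,0,0.1,1],[0,0,0,0,0,0.06,1]]])

```text
clock: 7.27
position: [0.4884, 0.0062, 0.1101]
orientation: [[0.215, 0.977, -0.002], [0.977, -0.215, -0.0], [-0.0, -0.002, -1.0]]
ft_force: [-0.1, 0.1, -0.4]
opening: 0.007
grasp_force: 0.0
```

```bash
python3 -c "
from h import *
go((-.150,.003),.108)
a=wrist();b=vision.capture('top')
cv2.imwrite('pics/gap.png',np.hstack([a['img'][:420,120:520],cv2.resize(b['img'][160:370,360:560],(400,420))])[:,:,::-1])"
```

```text
t 7.27 unit xy [-0.1515  0.0038] z 0.1101 f [-0.1  0.1 -0.4] open 0.007
turn z left (30deg) -0.004 zaxis [-0.002 -0.    -1.   ]
shift/120mm [0.012 0.007 0.017]
```

View pics/gap.png

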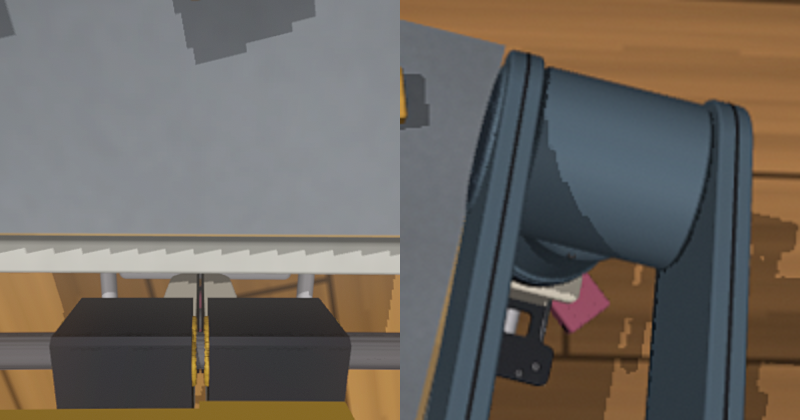

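The fingers (crop column 200, row 275 onward) sit between the two posts (columns 108 and 305), just in front of the face's lower edge at row 272. I'll pull slowly and watch the force.

Emit:
arm_command(motion=[[[0,0,0,-0.04,0,0,1],[0,0,0,-0.04,0,0,1],[0,0,0,-0.04,0,0,1],[0,0,0,-0.04,0,0,1],[0,0,0,-0.04,0,0,1],[0,0,0,-0.04,0,0,1],[0,0,0,-0.04,0,0,1],[0,0,0,-0.04,0,0,1]]])

```text
clock: 8.03
position: [0.4812, -0.0309, 0.1118]
orientation: [[0.214, 0.977, 0.001], [0.977, -0.214, -0.0], [-0.0, 0.001, -1.0]]
ft_force: [0.1, 1.3, 1.1]
opening: 0.004
grasp_force: 0.6
```

```bash
python3 -c "
from h import *
go((-.150,.003),.108)
a=wrist();q=proj(a,[np.r_[u2w((-.13,0)),.18],np.r_[u2w((-.16,0)),.18]]);print('front edge rows pred',q)
g=a['img'].astype(int)
print([(r,tuple(int(v) for v in g[r,260])) for r in range(130,300,8)])"
```

```text
t 8.03 unit xy [-0.1893  0.003 ] z 0.1118 f [0.1 1.3 1.1] open 0.004
turn z left (30deg) -0.003 zaxis [ 0.001 -0.    -1.   ]
shift/120mm [ 0.327 -0.001  0.031]
front edge rows pred [[330.22697721 176.37360425]
 [329.74126211 251.76763515]]
[(130, (129, 133, 137)), (138, (163, 137, 95)), (146, (169, 143, 98)), (154, (169, 142, 97)), (162, (156, 132, 89)), (170, (161, 134, 89)), (178, (162, 136, 91)), (186, (161, 135, 90)), (194, (170, 143, 97)), (202, (105, 90, 61)), (210, (166, 141, 95)), (218, (208, 194, 138)), (226, (209, 195, 138)), (234, (196, 193, 185)), (242, (200, 196, 188)), (250, (198, 196, 188)), (258, (198, 196, 186)), (266, (125, 95, 64)), (274, (126, 97, 65)), (282, (123, 95, 62)), (290, (123, 92, 59)), (298, (55, 52, 48))]
```

The drawer is now sliding out (1.3 N, drawer floor visible). I'll keep pulling to about 0.165.

Emit:
arm_command(motion=[[[0,0,0,-0.05,0,0,1],[0,0,0,-0.07,0,0,1],[0,0,0,-0.08,0,0,1],[0,0,0,-0.08,0,0,1],[0,0,0,-0.08,0,0,1],[0,0,0,-0.08,0,0,1],[0,0,0,-0.08,0,0,1],[0,0,0,-0.08,0,0,1]]])

```text
clock: 8.75
position: [0.4652, -0.1017, 0.1114]
orientation: [[0.214, 0.977, -0.0], [0.977, -0.214, 0.0], [0.0, -0.0, -1.0]]
ft_force: [0.6, 0.3, 1.2]
opening: 0.009
grasp_force: 0.7
```

Emit:
arm_command(motion=[[[0,0,0,-0.08,0,0,1],[0,0,0,-0.08,0,0,1],[0,0,0,-0.08,0,0,1],[0,0,0,-0.07,0,0,1],[0,0,0,-0.06,0,0,1],[0,0,0,-0.04,0,0,1],[0,0,0,-0.03,0,0,1],[0,0,0,0,0,0,1]]])

```text
clock: 9.42
position: [0.4544, -0.1531, 0.1114]
orientation: [[0.215, 0.977, 0.0], [0.977, -0.215, -0.001], [-0.001, 0.0, -1.0]]
ft_force: [-0.5, 0.1, 0.2]
opening: 0.005
grasp_force: 0.0
```

Emit:
arm_command(motion=[[[0,0,0,0.02,0,0,1],[0,0,0,0.02,0,0,1],[0,0,0,0.02,0,0,1],[0,0,0,0,0,-0.1,1],[0,0,0,0,0,-0.2,1],[0,0,0,0,0,-0.3,1],[0,0,0,0,0,-0.3,1],[0,0,0,0,0,-0.3,1]]])

```text
clock: 10.08
position: [0.4556, -0.1444, 0.2569]
orientation: [[0.213, 0.977, -0.0], [0.977, -0.213, 0.0], [0.0, -0.0, -1.0]]
ft_force: [-0.3, 0.5, -0.9]
opening: 0.006
grasp_force: 0.0
```

```bash
python3 -c "
from h import *
go((.055,-.0018),.26)
c=vision.capture('top');g=c['img'].astype(int)
# brass mask, blob of broken lock
h=cv2.cvtColor(c['img'],cv2.COLOR_RGB2HSV);m=cv2.inRange(h,(15,130,110),(30,255,255))
m[:, :]=cv2.morphologyEx(m,cv2.MORPH_CLOSE,np.ones((5,5)))
n,l,st,ce=cv2.connectedComponentsWithStats(m)
for i in range(1,n):
    if 250<st[i,4]<3000 and 280<ce[i][0]<380:
        k=cv2.findContours((l==i).astype('uint8'),0,1)[0][0];b=cv2.minAreaRect(k);bx=cv2.boxPoints(b)
        w=np.array([w2u(r) for r in ray(c,bx,.203)]);e=w[1]-w[0]
        print(st[i,4],b,'unit',w2u(ray(c,[b[0]],.203)[0]).round(4),'corners',w.round(3).tolist(),'yaw',np.degrees(np.arctan2(e[1],e[0])).round(1))
print(g[290,300:560:6].tolist()[::4])
"
```

```text
t 10.08 unit xy [-0.3056  0.0039] z 0.2569 f [-0.3  0.5 -0.9] open 0.006
turn z left (30deg) -0.001 zaxis [-0.  0. -1.]
shift/120mm [ 3.005  0.046 -0.025]
755 ((347.1015319824219, 206.4213104248047), (26.076419830322266, 29.21129035949707), 85.91438293457031) unit [-0.023  -0.0913] corners [[0.004, -0.104], [-0.038, -0.118], [-0.05, -0.079], [-0.008, -0.065]] yaw -161.6
785 ((322.8999938964844, 258.79998779296875), (27.011478424072266, 29.274221420288086), 81.8698959350586) unit [-0.007 -0.004] corners [[0.021, -0.015], [-0.02, -0.031], [-0.035, 0.007], [0.005, 0.023]] yaw -157.6
834 ((306.7205810546875, 320.65478515625), (29.730478286743164, 28.160205841064453), 6.009005546569824) unit [-0.0064  0.091 ] corners [[0.012, 0.114], [0.018, 0.074], [-0.025, 0.068], [-0.031, 0.108]] yaw -81.5
[[93, 97, 100], [93, 97, 102], [93, 96, 100], [96, 98, 102], [123, 100, 68], [129, 104, 71], [177, 160, 110], [177, 157, 107], [176, 159, 109], [88, 61, 36], [79, 72, 65]]
```

The drawer is open by about 0.16. The broken lock is at unit (-0.007,-0.004), yaw about 21°, with its rear corner at x ≈ 0.021. I'll cross above it and come down behind it.

Emit:
arm_command(motion=[[[0,0,0,0.3,0.02,-0.05,1],[0,0,0,0.3,0.02,0,1],[0,0,0,0.3,0.02,0,1],[0,0,0,0.3,0.02,0,1],[0,0,0,0.3,0,0,1],[0,0,0,0.3,0,0,1],[0,0,0,0.3,0,0,1],[0,0,0,0.3,0,0,1]]])

```text
clock: 10.8
position: [0.5268, 0.1365, 0.2614]
orientation: [[0.213, 0.977, 0.0], [0.977, -0.213, -0.0], [0.0, 0.0, -1.0]]
ft_force: [-0.4, -0.2, 0.0]
opening: 0.005
grasp_force: 0.0
```

Emit:
arm_command(motion=[[[0,0,0,0.28,0,0,1],[0,0,0,0.2,0,0,1],[0,0,0,0,0,0,1],[0,0,0,0,0,0.15,1],[0,0,0,0,0,0.15,1],[0,0,0,0,0,0.1,1],[0,0,0,0,0,0,1],[0,0,0,0,0,0,1]]])

```text
clock: 11.47
position: [0.5387, 0.19, 0.213]
orientation: [[0.214, 0.977, -0.001], [0.977, -0.214, -0.0], [-0.001, -0.001, -1.0]]
ft_force: [0.1, -0.5, -0.2]
opening: 0.007
grasp_force: 0.0
```

```bash
python3 -c "
from h import *
go((.040,-.006),.18)"
```

```text
t 11.47 unit xy [ 0.0388 -0.0062] z 0.213 f [ 0.1 -0.5 -0.2] open 0.007
turn z left (30deg) -0.002 zaxis [-0.001 -0.    -1.   ]
shift/120mm [ 0.01  -0.001  0.275]
```

Emit:
arm_command(motion=[[[0,0,0,0,0,0.1,1],[0,0,0,0,0,0.06,1],[0,0,0,0,0,0.03,1],[0,0,0,0,0,0.02,1],[0,0,0,0,0,0.02,1],[0,0,0,0,0,0.02,1],[0,0,0,0,0,0.01,1],[0,0,0,0,0,0,1]]])

```text
clock: 12.13
position: [0.5392, 0.1903, 0.1822]
orientation: [[0.214, 0.977, -0.0], [0.977, -0.214, -0.0], [-0.0, -0.0, -1.0]]
ft_force: [0.9, -0.0, 0.5]
opening: 0.005
grasp_force: 0.0
```

Emit:
arm_command(motion=[[[0,0,0,0,0,0.02,1],[0,0,0,0,0,0.02,1],[0,0,0,0,0,0.02,1],[0,0,0,0,0,0.01,1],[0,0,0,0,0,0.01,1],[0,0,0,0,0,0,1],[0,0,0,0,0,0,1],[0,0,0,0,0,0,1]]])

```text
clock: 12.8
position: [0.5393, 0.1903, 0.1728]
orientation: [[0.214, 0.977, 0.0], [0.977, -0.214, 0.0], [0.0, 0.0, -1.0]]
ft_force: [1.2, 0.3, -0.7]
opening: 0.008
grasp_force: 0.0
```

The TCP reading is already 11 mm below the plate with no contact, so the offset is real. I'll keep feeling downward.

Emit:
arm_command(motion=[[[0,0,0,0,0,0.02,1],[0,0,0,0,0,0.02,1],[0,0,0,0,0,0.01,1],[0,0,0,0,0,0.01,1],[0,0,0,0,0,0.01,1],[0,0,0,0,0,0,1],[0,0,0,0,0,0,1],[0,0,0,0,0,0,1]]])

```text
clock: 13.47
position: [0.5393, 0.1904, 0.1643]
orientation: [[0.214, 0.977, 0.0], [0.977, -0.214, 0.0], [0.0, 0.0, -1.0]]
ft_force: [1.1, 0.0, 0.8]
opening: 0.007
grasp_force: 0.0
```

```bash
python3 -c "
from h import *
go((.040,-.006),.16)
w=wrist();c=vision.capture('side');t=vision.capture('top')
cv2.imwrite('pics/push0.png',np.hstack([cv2.resize(c['img'][150:280,210:410],(400,260)),cv2.resize(w['img'][140:400,120:520],(400,260))])[:,:,::-1])"
```

```text
t 13.47 unit xy [ 0.0393 -0.0067] z 0.1643 f [1.1 0.  0.8] open 0.007
turn z left (30deg) -0.003 zaxis [ 0.  0. -1.]
shift/120mm [ 0.006 -0.006  0.036]
```

View pics/push0.png

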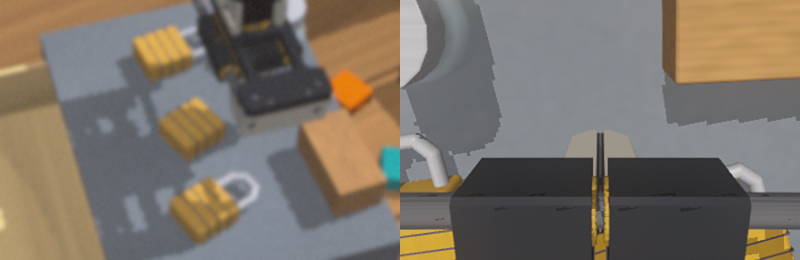

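There is no contact yet. The side crop shows the broken lock at (192,128) free in front of the fingers, with the hooped locks to either side. I'll lower a touch more and begin a slow push.

Emit:
arm_command(motion=[[[0,0,0,0,0,0.01,1],[0,0,0,0,0,0.01,1],[0,0,0,0,0,0.01,1],[0,0,0,-0.02,0,0,1],[0,0,0,-0.03,0,0,1],[0,0,0,-0.03,0,0,1],[0,0,0,-0.03,0,0,1],[0,0,0,-0.03,0,0,1]]])

```text
clock: 14.28
position: [0.5357, 0.1736, 0.1607]
orientation: [[0.214, 0.977, 0.0], [0.977, -0.214, 0.0], [0.0, 0.0, -1.0]]
ft_force: [0.5, 1.2, -0.2]
opening: 0.005
grasp_force: 0.6
```

Emit:
arm_command(motion=[[[0,0,0,-0.03,0,0,1],[0,0,0,-0.03,0,0,1],[0,0,0,-0.03,0,0,1],[0,0,0,-0.03,0,0,1],[0,0,0,-0.03,0,0,1],[0,0,0,-0.03,0,0,1],[0,0,0,-0.03,0,0,1],[0,0,0,-0.03,0,0,1]]])

```text
clock: 14.95
position: [0.5295, 0.1454, 0.1607]
orientation: [[0.214, 0.977, 0.0], [0.977, -0.214, -0.0], [-0.0, 0.0, -1.0]]
ft_force: [0.6, 0.7, -0.2]
opening: 0.005
grasp_force: 0.5
```

```bash
cat >> h.py <<'E'
def locks(name='side',z=.203):
    c=vision.capture(name);h=cv2.cvtColor(c['img'],cv2.COLOR_RGB2HSV)
    m=cv2.morphologyEx(cv2.inRange(h,(14,130,90),(30,255,255)),cv2.MORPH_CLOSE,np.ones((3,3)))
    n,l,st,ce=cv2.connectedComponentsWithStats(m)
    for i in range(1,n):
        if st[i,4]>120:
            u=w2u(ray(c,[ce[i]],z)[0])
            if -.35<u[0]<.13 and abs(u[1])<.17:print(name,st[i,4],ce[i].round(1),'unit',u.round(4))
E
python3 -c "
from h import *
go((-.02,-.006),.16)
locks('side');locks('top')"
```

```text
t 14.95 unit xy [-0.0067 -0.0066] z 0.1607 f [ 0.6  0.7 -0.2] open 0.005
turn z left (30deg) -0.003 zaxis [ 0. -0. -1.]
shift/120mm [-0.111 -0.005  0.006]
side 497 [287.4 213.2] unit [-0.0399  0.0004]
side 589 [311.6 254.2] unit [-0.0257 -0.0957]
top 117933 [369.6 249.9] unit [-0.0715 -0.0341]
top 389 [348.7 272.7] unit [-0.0492  0.0071]
top 695 [509.5 311.9] unit [-0.2951  0.0066]
top 707 [306.2 322.9] unit [-0.0065  0.0944]
```

The lock is sliding: the side view puts it at unit x -0.040, y 0.000, and the force is about 1 N. I'll continue the slow push.

Emit:
arm_command(motion=[[[0,0,0,-0.03,0,0,1],[0,0,0,-0.03,0,0,1],[0,0,0,-0.03,0,0,1],[0,0,0,-0.03,0,0,1],[0,0,0,-0.03,0,0,1],[0,0,0,-0.03,0,0,1],[0,0,0,-0.03,0,0,1],[0,0,0,-0.03,0,0,1]]])

```text
clock: 15.72
position: [0.5232, 0.1173, 0.1607]
orientation: [[0.214, 0.977, 0.0], [0.977, -0.214, 0.0], [0.0, 0.0, -1.0]]
ft_force: [0.7, 1.8, 1.6]
opening: 0.006
grasp_force: 1.0
```

Emit:
arm_command(motion=[[[0,0,0,-0.03,0,0,1],[0,0,0,-0.03,0,0,1],[0,0,0,-0.03,0,0,1],[0,0,0,-0.03,0,0,1],[0,0,0,-0.03,0,0,1],[0,0,0,-0.02,0,0,1],[0,0,0,-0.02,0,0,1],[0,0,0,-0.02,0,0,1]]])

```text
clock: 16.38
position: [0.5179, 0.0928, 0.1607]
orientation: [[0.214, 0.977, 0.0], [0.977, -0.214, 0.0], [0.0, 0.0, -1.0]]
ft_force: [-0.4, 1.8, -0.2]
opening: 0.009
grasp_force: 1.1
```

```bash
python3 -c "
from h import *
go((-.105,-.006),.16)
locks('side')"
```

```text
t 16.38 unit xy [-0.0605 -0.0065] z 0.1607 f [-0.4  1.8 -0.2] open 0.009
turn z left (30deg) -0.003 zaxis [ 0.  0. -1.]
shift/120mm [-0.37  -0.004  0.006]
side 1258 [204.7 166.8] unit [-0.158   0.1541]
side 409 [255.3 220.6] unit [-0.0979  0.0005]
side 579 [311.7 254. ] unit [-0.0254 -0.0953]
```

Emit:
arm_command(motion=[[[0,0,0,-0.03,0,0,1],[0,0,0,-0.03,0,0,1],[0,0,0,-0.03,0,0,1],[0,0,0,-0.03,0,0,1],[0,0,0,-0.03,0,0,1],[0,0,0,-0.03,0,0,1],[0,0,0,-0.03,0,0,1],[0,0,0,-0.03,0,0,1]]])

```text
clock: 17.1
position: [0.5118, 0.0642, 0.1608]
orientation: [[0.214, 0.977, 0.0], [0.977, -0.214, -0.001], [-0.001, 0.0, -1.0]]
ft_force: [-0.3, 0.4, 0.9]
opening: 0.004
grasp_force: 0.6
```

Emit:
arm_command(motion=[[[0,0,0,-0.03,0,0,1],[0,0,0,-0.03,0,0,1],[0,0,0,-0.03,0,0,1],[0,0,0,-0.03,0,0,1],[0,0,0,-0.03,0,0,1],[0,0,0,0,0,0,1],[0,0,0,0,0,0,1],[0,0,0,0,0,0,1]]])

```text
clock: 17.77
position: [0.5079, 0.0473, 0.1607]
orientation: [[0.214, 0.977, -0.0], [0.977, -0.214, 0.0], [0.0, -0.0, -1.0]]
ft_force: [0.5, -0.5, -0.7]
opening: 0.008
grasp_force: 0.0
```

```bash
python3 -c "
from h import *
go((-.105,-.006),.16)
locks('side');locks('side',.12)"
```

```text
t 17.77 unit xy [-0.1072 -0.0065] z 0.1607 f [ 0.5 -0.5 -0.7] open 0.008
turn z left (30deg) -0.003 zaxis [-0.  0. -1.]
shift/120mm [ 0.018 -0.004  0.005]
side 852 [189.2 175.2] unit [-0.1898  0.1413]
side 449 [290.7 175.6] unit [-0.0092  0.085 ]
side 523 [221.8 250.1] unit [-0.1668 -0.0442]
side 572 [311.6 254. ] unit [-0.0256 -0.0952]
side 451 [290.6 175.6] unit [0.0113 0.1603]
side 515 [221.8 250.1] unit [-0.1638  0.0164]
side 572 [311.6 253.9] unit [-0.0068 -0.0401]
```

The lock fell into the drawer: it is at unit (-0.164, 0.016) taken at z 0.12, well inside the opening. I'll lift and go round in front of the bar.

Emit:
arm_command(motion=[[[0,0,0,0,0,-0.25,1],[0,0,0,0,0,-0.25,1],[0,0,0,0,0,-0.25,1],[0,0,0,-0.3,0,0,1],[0,0,0,-0.3,0,0,1],[0,0,0,-0.3,0,0,1],[0,0,0,-0.3,0,0,1],[0,0,0,-0.3,0,0,1]]])

```text
clock: 18.53
position: [0.4689, -0.1297, 0.2509]
orientation: [[0.213, 0.977, 0.001], [0.977, -0.213, -0.0], [-0.0, 0.001, -1.0]]
ft_force: [0.4, -0.2, 0.0]
opening: 0.002
grasp_force: 0.0
```

Emit:
arm_command(motion=[[[0,0,0,-0.3,0,0,1],[0,0,0,-0.3,0,0,1],[0,0,0,-0.11,0,0,1],[0,0,0,0,0,0,1],[0,0,0,0,0,0,1],[0,0,0,0,0,0,1],[0,0,0,0,0,0,1],[0,0,0,0,0,0,1]]])

```text
clock: 19.2
position: [0.4515, -0.2103, 0.2508]
orientation: [[0.212, 0.977, 0.0], [0.977, -0.212, 0.0], [0.0, 0.0, -1.0]]
ft_force: [0.8, -0.8, -0.5]
opening: 0.004
grasp_force: 0.0
```

```bash
python3 -c "
from h import *
go((-.367,.003),.108)
locks('side');locks('side',.12);locks('top',.12);locks('top')
c=vision.capture('top');h=cv2.cvtColor(c['img'],cv2.COLOR_RGB2HSV)
# drawer front edge along unit y=-0.1 at z .18: low-saturation bright pixels
for x in np.arange(-.25,-.33,-.004):
    u,v=proj(c,[np.r_[u2w((x,-.1)),.172]])[0];print(round(x,3),c['img'][int(v),int(u)].tolist(),end=' ')
"
```

```text
t 19.2 unit xy [-0.3709 -0.0062] z 0.2508 f [ 0.8 -0.8 -0.5] open 0.004
turn z left (30deg) 0.001 zaxis [ 0.  0. -1.]
shift/120mm [ 0.032 -0.077  1.19 ]
side 432 [290.8 175.2] unit [-0.0089  0.0859]
side 512 [221.7 250.1] unit [-0.167  -0.0442]
side 574 [311.8 254. ] unit [-0.0253 -0.0954]
side 429 [290.6 175.3] unit [0.0115 0.1611]
side 505 [221.6 249.9] unit [-0.1639  0.0169]
side 558 [311.7 253.8] unit [-0.0064 -0.04  ]
top 99876 [353.6 228.5] unit [-0.0401 -0.0804]
top 769 [347.1 206.6] unit [-0.021 -0.114]
top 324 [511.5 304. ] unit [-0.3188 -0.0208]
top 680 [412.5 306.1] unit [-0.1621  0.0211]
top 849 [306.9 320.6] unit [-0.003   0.0848]
top 99915 [353.7 228.5] unit [-0.0407 -0.0603]
top 770 [347.  206.6] unit [-0.023 -0.091]
top 679 [412.5 306.1] unit [-0.1523  0.0326]
top 314 [511.4 304.6] unit [-0.2958 -0.0048]
top 851 [306.9 320.6] unit [-0.0067  0.0909]
-0.25 [176, 151, 102] -0.254 [176, 153, 104] -0.258 [123, 103, 69] -0.262 [101, 83, 56] -0.266 [108, 88, 59] -0.27 [106, 86, 57] -0.274 [180, 161, 109] -0.278 [139, 127, 93] -0.282 [170, 170, 162] -0.286 [167, 165, 159] -0.29 [165, 166, 159] -0.294 [110, 107, 100] -0.298 [75, 52, 30] -0.302 [71, 49, 29] -0.306 [94, 66, 40] -0.31 [98, 70, 42] -0.314 [99, 71, 43] -0.318 [96, 68, 40] -0.322 [96, 69, 41] -0.326 [96, 68, 40] -0.33 [94, 67, 40]
```

The lock lies on the drawer floor in both views, (-0.163, 0.019), and the good locks have not moved. The front face is at about -0.295 and the bar at about -0.330. I'll descend in front of the bar.

Emit:
arm_command(motion=[[[0,0,0,0,-0.07,0.2,1],[0,0,0,0,0,0.25,1],[0,0,0,0,0,0.25,1],[0,0,0,0,0,0.2,1],[0,0,0,0,0,0.15,1],[0,0,0,0,0,0.14,1],[0,0,0,0,0,0,1],[0,0,0,0,0,0,1]]])

```text
clock: 20.12
position: [0.4425, -0.2095, 0.1075]
orientation: [[0.214, 0.977, -0.001], [0.977, -0.214, 0.001], [0.001, -0.002, -1.0]]
ft_force: [0.5, -0.9, 0.6]
opening: 0.007
grasp_force: 0.0
```

Emit:
arm_command(motion=[[[0,0,0,0.04,0,0,1],[0,0,0,0.05,0,0,1],[0,0,0,0.05,0,0,1],[0,0,0,0.04,0,0,1],[0,0,0,0.04,0,0,1],[0,0,0,0.04,0,0,1],[0,0,0,0.04,0,0,1],[0,0,0,0.04,0,0,1]]])

```text
clock: 20.78
position: [0.452, -0.1699, 0.1081]
orientation: [[0.214, 0.977, 0.001], [0.977, -0.214, -0.001], [-0.001, 0.001, -1.0]]
ft_force: [-0.0, -1.4, 0.8]
opening: 0.005
grasp_force: 0.6
```

Emit:
arm_command(motion=[[[0,0,0,0.05,0,0,1],[0,0,0,0.05,0,0,1],[0,0,0,0.05,0,0,1],[0,0,0,0.05,0,0,1],[0,0,0,0.05,0,0,1],[0,0,0,0.05,0,0,1],[0,0,0,0.05,0,0,1],[0,0,0,0.05,0,0,1]]])

```text
clock: 21.45
position: [0.4621, -0.1226, 0.1078]
orientation: [[0.214, 0.977, -0.0], [0.977, -0.214, 0.0], [0.0, -0.0, -1.0]]
ft_force: [0.3, -1.9, -0.3]
opening: 0.001
grasp_force: 0.6
```

```bash
python3 -c "
from h import *
go((-.178,.003),.108)
locks('side',.12)"
```

```text
t 21.45 unit xy [-0.2829  0.0022] z 0.1078 f [ 0.3 -1.9 -0.3] open 0.001
turn z left (30deg) -0.003 zaxis [-0.  0. -1.]
shift/120mm [ 0.874 -0.008 -0.002]
side 434 [290.6 175.2] unit [0.0115 0.1612]
side 141 [246.2 244. ] unit [-0.117   0.0169]
side 571 [311.8 254. ] unit [-0.0064 -0.0405]
```

The drawer is closing at about 1.9 N and the lock is riding in with it. I'll continue and slow down towards the end.

Emit:
arm_command(motion=[[[0,0,0,0.05,0,0,1],[0,0,0,0.05,0,0,1],[0,0,0,0.05,0,0,1],[0,0,0,0.05,0,0,1],[0,0,0,0.05,0,0,1],[0,0,0,0.05,0,0,1],[0,0,0,0.05,0,0,1],[0,0,0,0.05,0,0,1]]])

```text
clock: 22.17
position: [0.4722, -0.0756, 0.1077]
orientation: [[0.214, 0.977, -0.0], [0.977, -0.214, 0.0], [0.0, -0.0, -1.0]]
ft_force: [-0.4, -1.4, -0.6]
opening: 0.005
grasp_force: 0.6
```

Emit:
arm_command(motion=[[[0,0,0,0.05,0,0,1],[0,0,0,0.05,0,0,1],[0,0,0,0.05,0,0,1],[0,0,0,0.04,0,0,1],[0,0,0,0.03,0,0,1],[0,0,0,0.03,0,0,1],[0,0,0,0.02,0,0,1],[0,0,0,0.02,0,0,1]]])

```text
clock: 22.83
position: [0.4798, -0.0421, 0.1079]
orientation: [[0.214, 0.977, 0.0], [0.977, -0.214, -0.0], [-0.0, 0.0, -1.0]]
ft_force: [-0.7, -1.0, -0.3]
opening: 0.002
grasp_force: 0.6
```

```bash
python3 -c "
from h import *
go((-.178,.003),.108)"
```

```text
t 22.83 unit xy [-0.2005  0.002 ] z 0.1079 f [-0.7 -1.  -0.3] open 0.002
turn z left (30deg) -0.002 zaxis [ 0. -0. -1.]
shift/120mm [ 0.188 -0.008 -0.001]
```

Emit:
arm_command(motion=[[[0,0,0,0.02,0,0,1],[0,0,0,0.02,0,0,1],[0,0,0,0.02,0,0,1],[0,0,0,0.02,0,0,1],[0,0,0,0.02,0,0,1],[0,0,0,0.02,0,0,1],[0,0,0,0.01,0,0,1],[0,0,0,0.01,0,0,1]]])

```text
clock: 23.5
position: [0.4834, -0.0258, 0.1079]
orientation: [[0.214, 0.977, 0.0], [0.977, -0.214, -0.0], [-0.0, 0.0, -1.0]]
ft_force: [0.6, 0.1, 0.4]
opening: 0.003
grasp_force: 0.5
```

Emit:
arm_command(motion=[[[0,0,0,0.01,0,0,1],[0,0,0,0.01,0,0,1],[0,0,0,0.01,0,0,1],[0,0,0,0.005,0,0,1],[0,0,0,0.005,0,0,1],[0,0,0,0.005,0,0,1],[0,0,0,0,0,0,1],[0,0,0,0,0,0,1]]])

```text
clock: 24.17
position: [0.4843, -0.0205, 0.1078]
orientation: [[0.214, 0.977, -0.0], [0.977, -0.214, 0.0], [0.0, -0.0, -1.0]]
ft_force: [0.1, 0.1, 0.7]
opening: 0.007
grasp_force: 0.2
```

```bash
python3 -c "
from h import *
go((-.178,.003),.108)"
```

```text
t 24.17 unit xy [-0.1784  0.0022] z 0.1078 f [0.1 0.1 0.7] open 0.007
turn z left (30deg) -0.003 zaxis [-0.  0. -1.]
shift/120mm [ 0.003 -0.007 -0.002]
```

No stop felt yet. I'll keep creeping in (0.6 mm rows) until the force rises.

Emit:
arm_command(motion=[[[0,0,0,0.005,0,0,1],[0,0,0,0.005,0,0,1],[0,0,0,0.005,0,0,1],[0,0,0,0.005,0,0,1],[0,0,0,0,0,0,1],[0,0,0,0,0,0,1],[0,0,0,0,0,0,1],[0,0,0,0,0,0,1]]])

```text
clock: 24.83
position: [0.4846, -0.0193, 0.1078]
orientation: [[0.214, 0.977, -0.001], [0.977, -0.214, -0.002], [-0.002, -0.0, -1.0]]
ft_force: [-0.9, -5.4, 1.3]
opening: 0.003
grasp_force: 2.8
```

The force jumps to 5.4 N and the motion stalls, so this is the stop. One slightly firmer press to confirm, then retreat.

Emit:
arm_command(motion=[[[0,0,0,0.005,0,0,1],[0,0,0,0.005,0,0,1],[0,0,0,0,0,0,1],[0,0,0,0,0,0,1],[0,0,0,0,0,0,1],[0,0,0,0,0,0,1],[0,0,0,0,0,0,1],[0,0,0,0,0,0,1]]])

```text
clock: 25.5
position: [0.4846, -0.0193, 0.1078]
orientation: [[0.214, 0.977, -0.001], [0.977, -0.214, -0.004], [-0.004, -0.001, -1.0]]
ft_force: [-2.8, -7.9, 0.7]
opening: 0.007
grasp_force: 4.8
```

Emit:
arm_command(motion=[[[0,0,0,-0.02,0,0,1],[0,0,0,-0.05,0,0,1],[0,0,0,-0.1,0,0,1],[0,0,0,-0.2,0,0,1],[0,0,0,-0.3,0,-0.1,1],[0,0,0,-0.3,0,-0.1,1],[0,0,0,-0.3,0,-0.1,1],[0,0,0,-0.3,0,0,1]]])

```text
clock: 26.17
position: [0.4456, -0.2032, 0.1462]
orientation: [[0.213, 0.977, 0.004], [0.977, -0.213, -0.002], [-0.001, 0.004, -1.0]]
ft_force: [1.6, -0.1, 1.1]
opening: 0.004
grasp_force: 0.0
```

```bash
python3 -c "
from h import *
go((-.3,.003),.2)
locks('top');c=vision.capture('top')
for x in np.arange(-.112,-.146,-.003):
    u,v=proj(c,[np.r_[u2w((x,-.1)),.172]])[0];print(round(x,3),c['img'][int(v),int(u)].tolist(),end=' ')
cv2.imwrite('pics/end.png',cv2.resize(c['img'][130:400,190:490,::-1],None,fx=2,fy=2,interpolation=cv2.INTER_CUBIC))"
```

```text
t 26.17 unit xy [-0.3652  0.0011] z 0.1462 f [ 1.6 -0.1  1.1] open 0.004
turn z left (30deg) -0.001 zaxis [ 0.004 -0.002 -1.   ]
shift/120mm [ 0.543 -0.014 -0.449]
top 130077 [358.1 258.1] unit [-0.0577 -0.0178]
top 772 [347.1 206.7] unit [-0.0231 -0.091 ]
top 1651 [428.1 292.1] unit [-0.1702  0.0068]
top 651 [405.4 293.2] unit [-0.1378  0.0166]
top 852 [306.9 320.6] unit [-0.0067  0.0909]
-0.112 [101, 105, 112] -0.115 [110, 110, 105] -0.118 [120, 119, 114] -0.121 [120, 119, 114] -0.124 [112, 113, 107] -0.127 [111, 112, 107] -0.13 [102, 103, 101] -0.133 [85, 55, 27] -0.136 [100, 70, 42] -0.139 [99, 70, 41] -0.142 [101, 71, 43] -0.145 [100, 70, 43]
```

View pics/end.png

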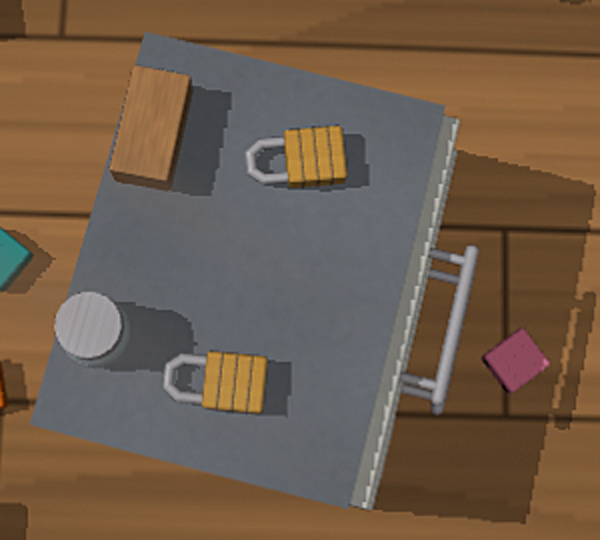

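The drawer front sits flush with the plate edge, with no brown gap left. The good locks (316,155) and (235,382), the jar (88,325) and the carton (150,125) are where they were, and the robot is clear. Handing in.

```bash
python3 -c "
from bench import order
print(order.job_done())"
```

```text
the job is handed in; nothing more can be done
None
```

The broken padlock is in the top drawer, which I closed gently and fully. The two good padlocks, the jar and the carton have not moved, and I handed the job in at about 26 s.

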